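# Mount a spindle blank between the centres of a router jig

## Robot

A 6-joint arm with a two-finger parallel gripper is mounted at the origin on the work surface. World frame = base frame: x ahead of the robot, y to its left, z up, the work surface at z = 0. Lengths are in m, angles in rad, forces in N, time in s.
With the tool pointing down it reaches from about 0.325 to 0.9 m from the base axis. Payload 6.1 kg.
Tool frame: the origin (TCP) lies midway between the tips of the shut fingers; the grasp point (between the pads) lies manip.hold_point_z behind it (manip.hold_point_z is the distance from the TCP to the grasp point, in m); z points along the fingers, y is the line along which they close (so a half turn about z gives the same grasp; the last joint's range is limited). The gripper opens to 85 mm and grips with 20 to 120 N. Pads are 22 mm wide; open, the fingers measure 114 mm over their backs; the gripper's body (76 mm by 85 mm) begins 54 mm behind the grasp point. The pads swing forward as they close: fully open they stand 13 mm farther back than shut.
Start: joints at [1.097, 0.22, 1.526, -0, 1.395, -0.126], TCP at [0.213, 0.588, 0.231] pointing down, gripper open.
Joint ranges: [-2.98, 2.98], [-0.91, 2.08], [0.09, 2.57], [-1.24, 4.39], [0.2, 2.65], [-2.68, 2.68]. Speed limits (rad/s): [2.57, 2.57, 3.01, 3.14, 3.14, 3.14].

## Interface

Orientations are given as a unit quaternion [x, y, z, w].
In Python, from bench import manip gives the robot as it stands. The module is installed in compiled form; this text tells all that it offers. Calls block until the motion is done:
- manip.move_to(position, orientation): joint-space move of the TCP to a pose.
- manip.servo_line(position, v=0.15, orientation=None): straight line of the TCP; orientation=None keeps the orientation; v is the mean speed in m/s.
- manip.move_j(angles): joint-space move.
- manip.move_gripper(opening, strength=None): finger opening in m; strength is the grip in N (None keeps the last); returns when the fingers have stopped.
- manip.sleep(seconds).
- manip.solve_ik(position, orientation): joint angles nearest the present ones, or None.
- manip.read_state(): the state.
- manip.snapshot(name): name is "side" or "top" or "wrist"; returns a dict with "image" (420x560x3 uint8, blue, green, red), "fx", "fy", "cx", "cy" (pixels), "cam_to_world" (4x4, takes a point from camera to world coordinates). Camera axes: x right, y down, z forward; pixel columns grow to the right and rows downward; lengths in m; the calibration is good to about 2 mm. A picture is of the moment at which its call begins. There is no depth.
A pose or a line that the arm cannot do raises manip.PlanningError and nothing moves.
- manip.close_job(): hands the job in; it is judged then, once.
The state is a dict: "clock": time; "qpos": joint angles; "qvel": joint speeds; "effort": joint torques, N m; "tool_pos": TCP position; "eef_rot": TCP orientation; "force": force on the tool from outside, world axes, zero at the start; "ft_torque": the same for the moment, N m; "gripper_width": finger opening in m; "grasp_force": force on a finger pad.
Only numpy, scipy, OpenCV 4.12 (cv2) and the standard library are available. Lean on these libraries where they do the work, as an engineer would, in place of code of your own. Each camera call takes 0.05 s, during which the arm holds its last target. There are 200 camera calls.

## Task

Take the round wooden blank out of the sloping rack and, without dropping it, lay it level in the two V rests of the spindle jig, between the two steel points, and let go of it. Then slide the tailstock up by its wooden handle until both points are fully home in the holes in the blank's ends and the blank is held firmly on the jig's axis. Leave the square blank in the rack.

Things in the scene. Friction and masses are not known exactly. Their poses are not given: they have to be found in the camera images.
- blank_mid (a point): Middle, on the axis, of the round plain-wood blank: 34 mm diameter, 160 mm long, about 0.12 kg, ends alike, each with a centre hole 16 mm wide and deep. Its x axis is its long axis. It starts in either slot of the sloping rack, x pointing up the slope, 25 degrees above level, away from the robot. Its middle, 100 mm above the table, is free on both sides and below.
- square_mid (a point): Middle of the other blank in the rack, to be left alone: a square wooden bar 34 x 34 x 140 mm without holes, in the other slot, parallel to the round blank and 80 mm to its side.
- rack: Fixed sloping wooden rack, base 170 x 160 mm; origin at the centre of its underside. Slope rises 25 degrees towards its own +x; slots at y = +40 and -40 mm. In its slot the round blank rests on two V cradles, 48 mm either side of its middle and 12 mm wide along it, and against an end stop at its lower end: lift it square off the slope.
- axis_mid (a point): Where the blank's middle lies once fully home: on the line through the two steel points of the fixed plywood jig, 95 mm above the table. Its y axis is that line, level, pointing to the fixed head block, which starts at y = +93 mm and is 135 mm high; the tailstock is on the -y side. Lay the blank with its middle between y = -18 and -35 mm, its ends clear of both points.
- jig: The same jig, axes as axis_mid, origin on the table below it. Two V rests, 12 mm wide in y, stand at y = -66 and +22 mm and hold the blank's axis 92 mm above the table, 3 mm under the line of the points; between them space is free down to the base board's top at 18 mm. The tailstock pushes the blank along the rests onto the head point; the points then lift it to the line.
- head_point (a point): Tip of the fixed steel point on the head block, 67.5 mm from axis_mid in +y; a 60 degree cone 20 mm wide at its root, which enters about 12 mm into the hole in the blank's end.
- tail_point (a point): Tip of the like steel point on the tailstock, 50.5 mm ahead (the jig's +y) of the handle's centre and 95 mm above the table.
- tail_handle (a point): Centre of the tailstock's upright round wooden handle, 28 mm in diameter, standing 125 to 170 mm above the table on the plywood tailstock block (50 mm along the axis, 90 mm wide, top at 122 mm); this point is 148 mm up. Its y axis is the sliding direction, towards the head.
- tailstock (a joint): Tailstock position along its slide (m): 0 fully back, growing towards the head; about 0.070 with the blank fully home; the slide ends at 0.085. It starts between 0.005 and 0.030. It slides with about 5 N of friction and stays where it is left; a push of 10 to 20 N seats the blank.
Not all that is in view belongs to the job. What is shaped like the part that bears blank_mid but purple is not meant.

How it is judged:
By the outcome, as a careful person would: the job done as asked, in the order asked, and still so for the second after the job is handed in, with the robot touching nothing.
It also fails if it takes over 51 s, if anything falls off the work surface, if the arm or the gripper's body presses on something with over 40 N, if the wrist force passes 120 N, or if a joint passes its speed limit or range.

## Working session

There is one attempt and no reset: what is moved stays moved. The work goes in short steps, each a Python script; the robot and the scene stay as the last script left them, time stands still between calls to the robot, and variables do not carry over. Pictures are saved under pics/ and viewed, at most 10 in all, crops included, and the job is handed in when it is done.

```bash
mkdir -p pics
python3 - <<'E'
from bench import manip
import cv2,numpy as np
s=manip.read_state();print(s['clock'],s['tool_pos'],s['eef_rot'],manip.hold_point_z)
for n in("side","top"):
    d=manip.snapshot(n);cv2.imwrite(f"pics/{n}0.png",d["image"])
    np.savez(f"{n}0.npz",**{k:np.array(v) for k,v in d.items()})
    print(n,d["fx"],d["cx"],d["cy"],np.round(d["cam_to_world"],3).tolist())
E
```

```text
0.0 [0.21274266 0.58701102 0.23017784] [ 1.73030493e-01  9.84915955e-01 -9.61278562e-04 -2.92229380e-04] 0.0187
side 523.244478843469 279.4041607253167 205.97207897730524 [[0.869, -0.296, 0.397, -0.134], [-0.495, -0.526, 0.692, -0.916], [0.004, -0.797, -0.603, 0.92], [0.0, 0.0, 0.0, 1.0]]
top 436.47212513494804 276.0839301802018 210.54806967605643 [[0.024, -0.995, 0.095, 0.269], [-1.0, -0.025, -0.014, 0.026], [0.016, -0.095, -0.995, 1.236], [0.0, 0.0, 0.0, 1.0]]
```

View pics/top0.png

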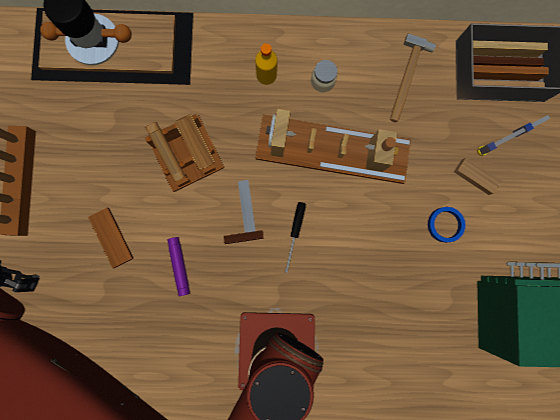

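View pics/side0.png

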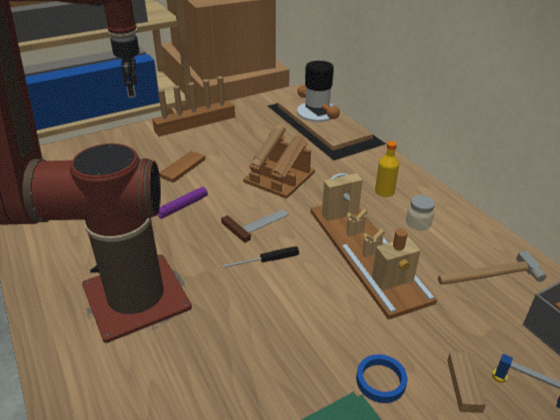

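The top view shows the rack at about (185,152) and the jig from (280,130), its head, to (384,148), its handle. In the side view the rack is at (280,160) and the handle at (400,240). I'll enlarge both.

Run:
```python
import cv2,numpy as np
t=cv2.imread("pics/top0.png");s=cv2.imread("pics/side0.png")
a=cv2.resize(t[105:195,140:240],None,fx=6,fy=6,interpolation=cv2.INTER_CUBIC)
cv2.imwrite("pics/c1.png",a)
b=cv2.resize(t[100:190,250:415],None,fx=4.5,fy=4.5,interpolation=cv2.INTER_CUBIC)
cv2.imwrite("pics/c2.png",b)
```

```text
(no output)
```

View pics/c1.png

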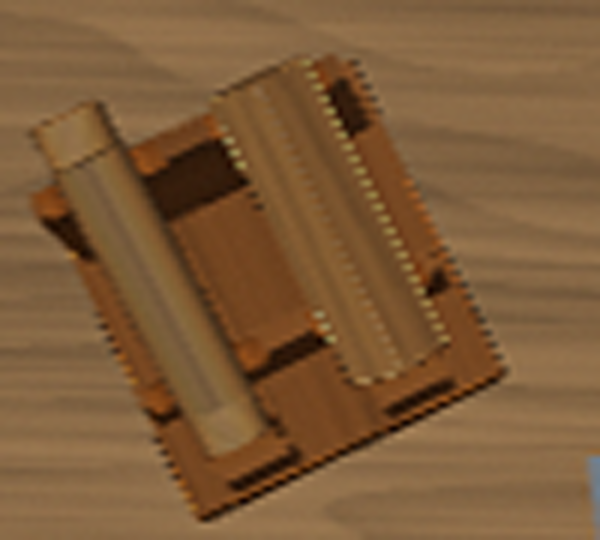

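View pics/c2.png

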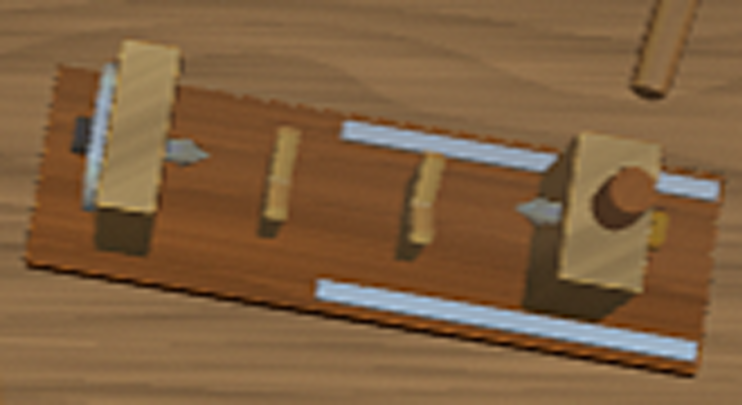

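Crop 1 shows the round blank in the left slot, with its upper end centre at about (68,117) and its lower end at about (237,437). The square one is in the right slot. Crop 2 shows the head tip at (209,155), the tail tip at (516,209) and the handle top at (633,192).

```bash
cat > h.py <<'E'
import numpy as np,cv2
from scipy.spatial.transform import Rotation as R
def plane(d,uv,z):
    M=d["cam_to_world"];r=M[:3,:3]@[(uv[0]-d["cx"])/d["fx"],(uv[1]-d["cy"])/d["fy"],1]
    return M[:3,3]+r*(z-M[2,3])/r[2]
def proj(d,p):
    M=np.linalg.inv(d["cam_to_world"]);c=M[:3,:3]@p+M[:3,3]
    return np.array([d["fx"]*c[0]/c[2]+d["cx"],d["fy"]*c[1]/c[2]+d["cy"]])
def quat(y,z):
    "tool orientation from closing axis y and approach z"
    y=y/np.linalg.norm(y);z=z/np.linalg.norm(z)
    return R.from_matrix(np.c_[np.cross(y,z),y,z]).as_quat()
E
python3 - <<'E'
from h import *
d=dict(np.load("top0.npz"))
c1=lambda u,v:((u+.5)/6+140-.5,(v+.5)/6+105-.5)
c2=lambda u,v:((u+.5)/4.5+250-.5,(v+.5)/4.5+100-.5)
a=plane(d,c1(68,117),.118);b=plane(d,c1(237,437),.082)
print("blank",a,b,np.linalg.norm((a-b)[:2]),(a+b)/2,"yaw",np.degrees(np.arctan2(*(a-b)[1::-1])))
h=plane(d,c2(209,155),.095);t=plane(d,c2(516,209),.095);k=plane(d,c2(633,192),.170)
e=(h-t)/np.linalg.norm(h-t);print("tips",h,t,"handle",k,"dir",e,"handle-tip",np.linalg.norm((t-k)[:2]),np.cross(e,k-t))
print("mid",h-.0675*e,"tail joint",.07-(np.linalg.norm(h-t)-.135))
s=dict(np.load("side0.npz"))
for p in(a,b,(a+b)/2,h,t,k):print(proj(s,p).round(1))
# candidates of yaw and reach
E
```

```text
blank [0.59448936 0.34271679 0.118     ] [0.46168909 0.27082312 0.082     ] 0.15101195578970858 [0.52808922 0.30676995 0.1       ] yaw 28.429649954182796
tips [ 0.58489849 -0.03811376  0.095     ] [ 0.55726189 -0.22112926  0.095     ] handle [ 0.54974844 -0.27006386  0.17      ] dir [0.14931405 0.98878982 0.        ] handle-tip 0.04950805134802024 [ 0.07415924 -0.01119855  0.00012261]
mid [ 0.57481979 -0.10485708  0.095     ] tail joint 0.019909608518636934
[281.7 130.2]
[255.1 161.7]
[268.7 145.6]
[349.8 199.8]
[385.3 242.7]
[400.8 231.1]
```

```bash
cat >> h.py <<'E'
H=0.0187
yaw=np.radians(28.4);B=np.array([.528,.307,.1])
E3=np.array([.14931,.98879,0]);EX=np.array([.98879,-.14931,0]);MID=np.array([.5748,-.1049,0]);Z=np.array([0,0,1.])
def rackpose(yaw,s=1):
    c=np.array([np.cos(yaw),np.sin(yaw),0]);a=np.radians(25)
    n=-np.sin(a)*c+np.cos(a)*Z; x=np.cos(a)*c+np.sin(a)*Z
    return quat(s*np.cross(Z,c),-n),n,x
E
python3 - <<'E'
from h import *;from bench import manip
for s in(1,-1):
    q,n,x=rackpose(yaw,s)
    for k in(0,.12):print("rack",s,k,manip.solve_ik(B-H*-0*n+n*(k-H),q))
    print("place",s,manip.solve_ik(MID-.025*E3+Z*(.25),quat(s*EX,-Z)))
    print("handle",s,manip.solve_ik(MID-.168*E3+Z*.25,quat(s*E3,-Z)))
q,n,x=rackpose(yaw,1)
j=manip.solve_ik(B+n*(.12-H),q)
if j is None or abs(j[5])>2.5:
    q,n,x=rackpose(yaw,-1);print("neg")
manip.move_to(B+n*(.12-H),q)
manip.move_gripper(.055)
d=manip.snapshot("wrist");cv2.imwrite("pics/w1.png",d["image"]);np.savez("w1.npz",**{k:np.array(v) for k,v in d.items()})
s=manip.read_state();print(s['clock'],s['tool_pos'],s['qpos'],s['gripper_width'],s['force'])
a=.0725+.0072
for p in(B+.08*x,B-.08*x,B):print(proj(d,p).round(1))
E
```

```text
rack 1 0 [ 0.36998876  0.08532537  2.04594681  0.09694382  0.57916749 -1.76602258]
rack 1 0.12 [ 0.35486144 -0.20771461  2.0933508   0.08083213  0.82505218 -1.75347639]
place 1 [-3.57825667e-01  1.14898781e-01  1.61044787e+00 -4.44089210e-16
  1.41624601e+00 -2.07955189e-01]
handle 1 [-5.86640286e-01  1.80114478e-01  1.53784008e+00 -4.44089210e-16
  1.42363809e+00 -2.00756613e+00]
rack -1 0 [0.36998876 0.08532537 2.04594681 0.09694382 0.57916749 1.37557007]
rack -1 0.12 [ 0.35486144 -0.20771461  2.0933508   0.08083213  0.82505218  1.38811626]
place -1 None
handle -1 [-5.86640286e-01  1.80114478e-01  1.53784008e+00 -4.44089210e-16
  1.42363809e+00  1.13402652e+00]
2.075 [0.49023567 0.28687416 0.19177973] [ 0.35531665 -0.20752986  2.09322492  0.08084262  0.82510405 -1.75336481] 0.05502929615589788 [-0.24398208  0.54549776  0.12692571]
[282.1 295.2]
[282.1 101.6]
[282.1 207.2]
```

View pics/w1.png

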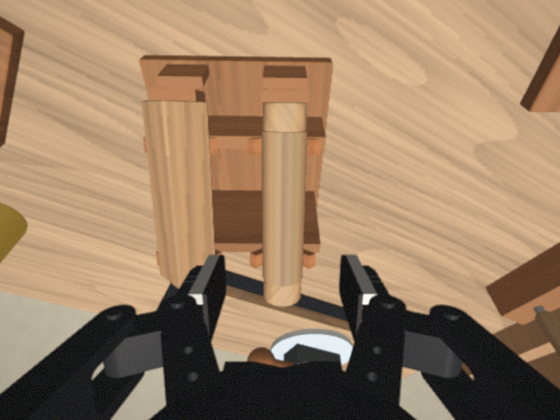

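The wrist view shows the round blank between the fingers' line. Its axis runs from (285,102) at the lower end to (283,306) at the upper end. I'll fit that with a cylinder model.

Run:
```python
from h import *
from scipy.optimize import least_squares
d=dict(np.load("w1.npz"))
def ext(p):
    q,n,x=rackpose(yaw+p[2]);y=np.cross(n,x);t=np.linspace(0,2*np.pi,73)
    C=B+[p[0],p[1],0]
    P=np.array([[proj(d,C+s*.08*x+.017*(np.cos(a)*y+np.sin(a)*n)) for a in t] for s in(-1,1)])
    return np.array([P[0,:,1].min(),P[1,:,1].max(),(P[0,:,0].min()+P[0,:,0].max())/2,(P[1,:,0].min()+P[1,:,0].max())/2]),P
print(ext([0,0,0])[0], np.ptp(ext([0,0,0])[1],axis=1))
r=least_squares(lambda p:ext(p)[0]-[102,306,285,282.5],[0,0,0],diff_step=1e-4,x_scale=[.01,.01,.01])
print(r.x,r.fun,B[:2]+r.x[:2],np.degrees(yaw+r.x[2]))
```

```text
[100.79305134 306.53820553 282.0705563  282.04903157] [[46.93480838  1.48130754]
 [39.06131745 21.50383147]]
[-8.98675728e-05  1.38149458e-03 -1.17666842e-02] [-0.42124775  0.9153688  -0.01221841  0.01453355] [0.52791013 0.30838149] 27.725818654422014
```

```bash
sed -i 's/^yaw=.*/yaw=np.radians(27.73);B=np.array([.528,.3084,.1])/' h.py
python3 - <<'E'
from h import *;from bench import manip
q,n,x=rackpose(yaw,1)
manip.move_to(B+n*(.07-H),q)
manip.servo_line(B-n*H,v=.1)
s=manip.read_state();print(s['clock'],s['force'],s['tool_pos'])
manip.move_gripper(.02,60)
s=manip.read_state();print(s['clock'],s['gripper_width'],s['grasp_force'],s['force'])
manip.servo_line(B+n*(.09-H),v=.12)
manip.move_to(MID-.025*E3+Z*.20,quat(EX,-Z))
s=manip.read_state();print(s['clock'],s['gripper_width'],s['grasp_force'],s['force'],s['tool_pos'])
for k in("side","top"):
    d=manip.snapshot(k);cv2.imwrite(f"pics/{k}1.png",d["image"])
t=cv2.resize(cv2.imread("pics/top1.png")[100:190,250:415],None,fx=4,fy=4,interpolation=cv2.INTER_CUBIC)[:,:400]
s=cv2.resize(cv2.imread("pics/side1.png")[150:310,300:440],None,fx=2.85,fy=2.85,interpolation=cv2.INTER_CUBIC)
o=np.zeros((460,800,3),np.uint8);o[:360,:400]=t;o[:s.shape[0],400:400+s.shape[1]]=s[:460]
cv2.imwrite("pics/m1.png",o)
E
```

```text
3.2417 [ 6.17580598e-04 -1.10592249e+00  4.84621435e-02] [0.53540817 0.31223295 0.08395614]
3.5667 0.032384386808346 58.81170630455017 [-3.80639204 -2.07255449  5.38408201]
6.05 0.03231774824850288 60.08311986923218 [-0.24566343 -0.77347378 -2.23564339] [ 0.57099554 -0.12879296  0.19944716]
```

View pics/m1.png

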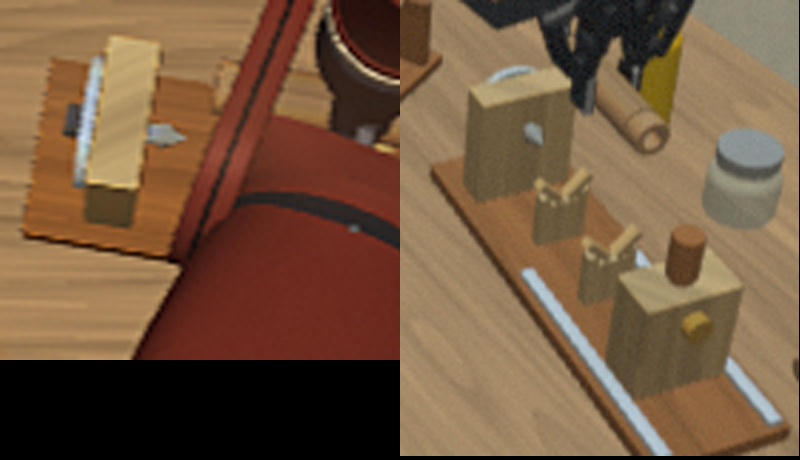

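The crop shows the blank held with its tail-side end centre at about (653,137), which is side pixel (388.8,198). The head tip is at about (349.5,198.4) against a prediction of (349.8,199.8). Next I'll check the end and lower the blank.

Run:
```python
from h import *;from bench import manip
d=dict(np.load("side0.npz"));s=manip.read_state();p=np.array(s['tool_pos'])+Z*H
pr=proj(d,p-.08*E3);pe=(proj(d,p-.09*E3)-pr)/10
print(pr,"px per mm along",pe)
if np.linalg.norm(pr-[388.8,198])<4:
    P=MID-.025*E3
    manip.servo_line(P+Z*(.104-H),v=.1)
    f0=np.array(manip.read_state()['force'])
    for h in np.arange(.101,.0889,-.001):
        manip.servo_line(P+Z*(h-H),v=.03)
        f=np.array(manip.read_state()['force'])-f0
        print(round(h,4),f.round(1))
        if f[2]>5:break
    s=manip.read_state();print(s['clock'],s['grasp_force'],s['tool_pos'])
```

```text
[389.07015177 198.04032974] px per mm along [0.2281623  0.24502642]
0.101 [-0.7  0.8  0.1]
0.1 [-0.6  0.3 -0. ]
0.099 [-0.   1.5 -0.2]
0.098 [ 0.6  0.3 -0.1]
0.097 [ 0.5 -0.5 -0.8]
0.096 [-0.9 -0.2 -0.7]
0.095 [ 0.   0.4 -0.3]
0.094 [ 0.4 -0.1  0.1]
0.093 [0.  0.6 0.2]
0.092 [-2.3  1.4  6. ]
9.95 60.856640338897705 [ 0.57148325 -0.12981538  0.07408125]
```

Run:
```python
from h import *;from bench import manip
P=MID-.025*E3
manip.move_gripper(.06)
manip.servo_line(P+Z*.21,v=.15)
manip.move_to(MID-.168*E3+Z*.25,quat(E3,-Z))
manip.move_gripper(.07)
d=manip.snapshot("side");s=manip.read_state();print(s['clock'],s['tool_pos'])
cv2.imwrite("pics/m2.png",cv2.resize(d["image"][140:320,300:460],None,fx=3.3,fy=3.3,interpolation=cv2.INTER_CUBIC))
w=manip.snapshot("wrist");cv2.imwrite("pics/w2.png",w["image"]);np.savez("w2.npz",**{k:np.array(v) for k,v in w.items()})
print(proj(w,MID-.1683*E3+Z*.17),proj(w,MID-.1177*E3+Z*.095),proj(w,MID+.055*E3+Z*.092),proj(w,MID-.105*E3+Z*.092))
```

```text
13.2917 [ 0.54979578 -0.2708158   0.25000454]
[281.0292236  215.66594363] [333.91040035 191.39796406] [511.35179585 190.61757244] [346.51597896 190.65866105]
```

View pics/m2.png

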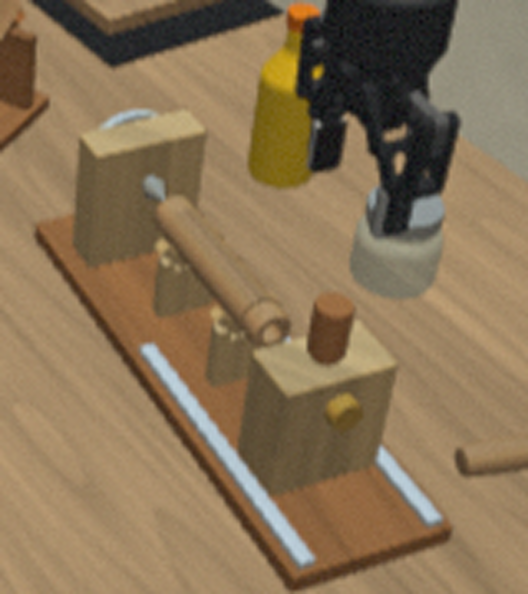

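View pics/w2.png

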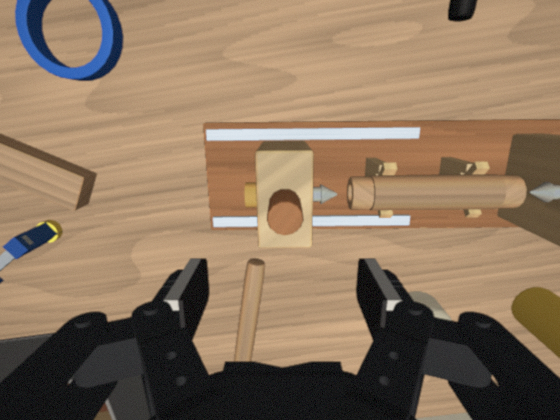

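The blank lies level in both V rests. The wrist view has its ends at x≈348 and x≈525, clear of the tail tip (338,194) and the head tip (530,192). The handle top is at (285,214), about 3 mm ahead of my estimate. Now I'll grip the handle and slide the tailstock.

Run:
```python
from h import *;from bench import manip
P=MID-.1655*E3+Z*.1313
manip.servo_line(P+Z*.05,v=.15)
manip.servo_line(P,v=.1)
f0=np.array(manip.read_state()['force']);print(f0)
manip.move_gripper(.01,40)
s=manip.read_state();print(s['clock'],s['gripper_width'],s['grasp_force'],np.array(s['force'])-f0)
manip.servo_line(P+.038*E3,v=.04)
for k in np.arange(.039,.062,.001):
    manip.servo_line(P+k*E3,v=.03)
    s=manip.read_state();f=np.array(s['force'])-f0
    print(round(k,3),"push",round(-f@E3,1),"fx",round(f@EX,1),"fz",round(f[2],1),"pos",round((np.array(s['tool_pos'])-MID)@E3,4))
    if -f@E3>20:break
print(s['clock'],s['gripper_width'])
```

```text
[-0.18969475 -0.89620148  0.33396682]
15.0583 0.027475166321100274 39.49156701564789 [-0.56861687  0.64551902  4.42908287]
0.039 push 3.8 fx -3.1 fz 5.5 pos -0.128
0.04 push 4.8 fx -2.6 fz 5.8 pos -0.1271
0.041 push 4.7 fx -2.6 fz 5.4 pos -0.1261
0.042 push 4.3 fx -3.2 fz 5.8 pos -0.1251
0.043 push 5.5 fx -2.9 fz 5.4 pos -0.1241
0.044 push 4.2 fx -3.2 fz 5.9 pos -0.1232
0.045 push 5.2 fx -2.7 fz 5.5 pos -0.1222
0.046 push 5.1 fx -3.6 fz 5.7 pos -0.1212
0.047 push 3.5 fx -2.8 fz 6.0 pos -0.1202
0.048 push 5.5 fx -3.7 fz 5.5 pos -0.1192
0.049 push 5.3 fx -3.5 fz 5.8 pos -0.1182
0.05 push 5.5 fx -3.7 fz 5.8 pos -0.1173
0.051 push 6.1 fx -3.1 fz 5.8 pos -0.1166
0.052 push 9.3 fx -3.0 fz 5.3 pos -0.1162
0.053 push 11.5 fx -2.4 fz 4.5 pos -0.1159
0.054 push 14.2 fx -4.0 fz 4.4 pos -0.1157
0.055 push 16.8 fx -3.5 fz 4.0 pos -0.1155
0.056 push 19.9 fx -3.2 fz 1.7 pos -0.1154
0.057 push 22.1 fx -2.9 fz 1.6 pos -0.1152
20.9083 0.027185621560570725
```

Run:
```python
from h import *;from bench import manip
P=MID-.1655*E3+Z*.1313
manip.servo_line(P+.0582*E3,v=.03)
s=manip.read_state();print("push",-np.array(s['force'])@E3,(np.array(s['tool_pos'])-MID)@E3)
manip.sleep(.5)
s=manip.read_state();print("push",-np.array(s['force'])@E3,(np.array(s['tool_pos'])-MID)@E3)
manip.servo_line(P+.0515*E3,v=.05)
s=manip.read_state();print("relaxed",-np.array(s['force'])@E3,(np.array(s['tool_pos'])-MID)@E3)
manip.move_gripper(.07)
manip.servo_line(P+.0515*E3+Z*.14,v=.15)
manip.move_to(MID-.12*E3-.06*EX+Z*.30,quat(E3,-Z))
w=manip.snapshot("wrist");d=manip.snapshot("side")
cv2.imwrite("pics/w3raw.png",w["image"])
a=cv2.resize(d["image"][150:290,320:450],None,fx=3,fy=3,interpolation=cv2.INTER_CUBIC)
b=cv2.resize(w["image"][:260],(400,186),interpolation=cv2.INTER_AREA)
o=np.zeros((420,790,3),np.uint8);o[:,:390]=a;o[:186,390:]=b;cv2.imwrite("pics/m3.png",o)
for k in(-.118,-.0675,-.08,.08,.0675):print(k,proj(w,MID+k*E3+Z*(.17 if k<-.1 else .095)).round(1),proj(d,MID+k*E3+Z*(.17 if k<-.1 else .095)).round(1))
print(manip.read_state()['clock'])
```

```text
push 28.39390949359546 -0.11507976433528812
push 26.9634664702143 -0.11506375367981898
relaxed 7.492823300991358 -0.11629616167955628
-0.118 [284.1 260.3] [389.5 218.3]
-0.0675 [327.  231.6] [375.  230.2]
-0.08 [316.3 231.6] [377.5 233.3]
0.08 [453.6 231.4] [347.7 197.2]
0.0675 [442.8 231.4] [349.8 199.8]
23.9833
```

View pics/m3.png

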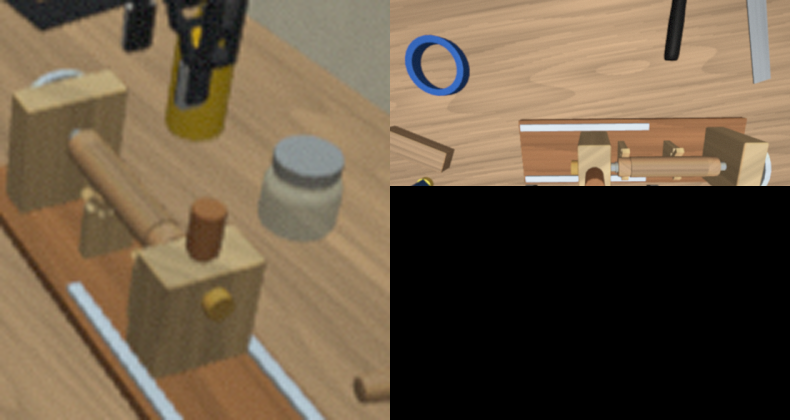

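The blank looks threaded on both points with small gaps at each end. I'll use the last picture, an enlarged wrist crop over the blank, to check the seating.

```bash
python3 -c "
import cv2
i=cv2.imread('pics/w3raw.png')[165:290,285:485]
cv2.imwrite('pics/w3.png',cv2.resize(i,None,fx=4,fy=4,interpolation=cv2.INTER_CUBIC))"
```

```text
(no output)
```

View pics/w3.png

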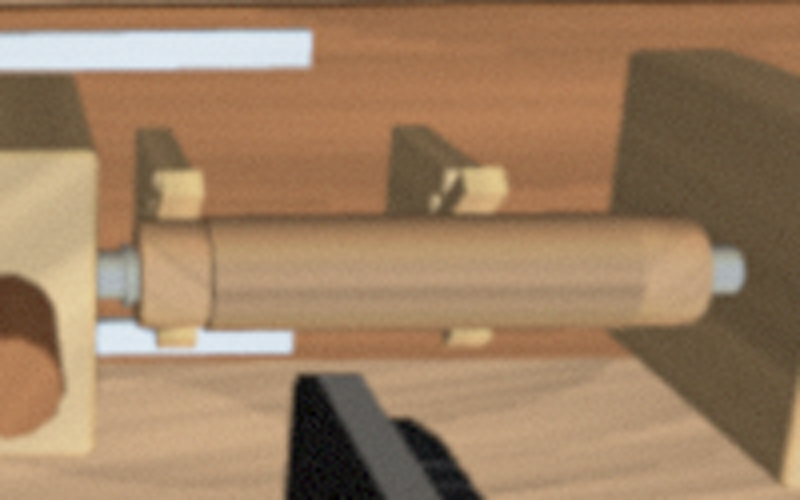

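The picture shows both points sunk in the blank's end holes: tail root at x≈97–140, head root at x≈712–745, and the blank straight between them. The fingers are clear of everything.

```bash
python3 -c "
from bench import manip
print(manip.close_job(),manip.read_state()['clock'])"
```

```text
the job is handed in; nothing more can be done
the job is handed in; nothing more can be done
```

The round blank is seated between the two steel points, the tailstock was pushed up with about 27 N and let go, the square blank was never touched, and the job was handed in with about 24 s on the clock; the final pictures show both points home, but no verdict came back.

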